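Set and lock the length stop of a mitre box

TASK

Set the length stop of the mitre box to the batten that is held in it, using fingertips only: nothing is to be gripped or lifted. Push the flat steel stop bar along its guide until its upturned head is up against the end of the batten, then turn the loose thumbscrew clockwise by stroking its wings with a fingertip, over and over, until it is properly finger-tight on the bar and locks the stop there. Do not force anything, leave the tape measure, the scraper and the small card box where they are, and finish clear of everything.

Things in the scene. Friction and masses are not known exactly. Their poses are not given: they have to be found in the camera images.
- mitre_box: Fixed wooden mitre box. Origin under the middle of its base (94 x 300 x 15 mm); y runs along the trough to the robot's left, x across it away from the robot. Two walls 12 mm thick, 66 mm apart inside, tops at z = 60 mm, from y = -70 to +150 mm. The open right-hand part of the base carries the guide.
- guide_top (a point): Centre of the top of the aluminium guide, 40 mm above the table, on the thumbscrew's axis. The guide is 62 mm long (y) and 70 mm wide with its flanges; a boss of 14 mm radius rises 6.5 mm above its top. The stop bar passes under it, with 1.5 mm play each side and 2 mm above.
- stop_bar: The length stop: a loose flat dark steel bar, 24 mm wide, 8 mm thick, 175 mm long, about 0.35 kg, underside 15 mm above the table. Origin at the underside of its head's face; +y is the way it slides to the batten, the bar runs to y = -175 mm, out of the box's right-hand end. Head: upturned plate 44 mm wide, 34 mm tall. A push of 1.5 to 4 N slides it while the thumbscrew is loose.
- push_tab (a point): Centre of the outer face of the upturned tab at the bar's right-hand end, 25 mm above the bar's underside. The tab is 24 mm wide, 6 mm thick, its top 40 mm above the bar's underside. Push here along the bar's +y. Nothing lies under it but the table.
- batten: Wooden batten 50 mm wide, 25 mm thick, 240 mm long, wedged fast in the box by two grey cam pegs (it does not move). Origin at the underside of the middle of its right-hand end, the end that the head must meet; +y runs along it to the left. The stop bar's origin stands at y = 0 in this frame when touching, negative when open.
- thumbscrew: Captive steel wing screw on a vertical axis. Origin on the axis at the lower tip of its 10 mm shank; the wings point along its +y and -y, 72 mm from tip to tip, 6 mm thick, outer parts 45 to 60 mm above the origin; hub radius 9.5 mm, 30 to 54 mm above it. Sinks 4 mm a turn clockwise seen from above. Loose, it turns at under 2 N on a wing tip.
- thumb_turn (a joint): Turn of the thumbscrew in rad, growing clockwise seen from above (tightening). It starts at 3.4 to 6.6; the tip meets the bar at about 9.4. From there it stiffens and is properly tight about a quarter turn later, when a push of 5 to 10 N on a wing hardly moves it.
- tape_measure: Bystander: yellow pocket tape measure, 36 x 87 x 64 mm, standing in front of the box; origin at the centre of its underside.
- scraper: Bystander: filling knife with a wooden handle, 74 x 190 x 18 mm, lying behind the box; origin at the centre of its underside.
- screw_box: Bystander: small closed card box, 65 x 100 x 45 mm, behind the right-hand part of the mitre box; origin at the centre of its underside.
Not all that is in view belongs to the job. What is meant by the stop_bar is not pink, and is the larger of those in its own colour.

How it is judged (in metres and radians):
On the way, in this order (a step that is already met when the one before it is completed fails the run):
1. the stop's head is up against the batten (gap under 3 mm) with the thumbscrew still loose (y of stop_bar in the frame of batten above -0.003 m and contact force between thumbscrew and stop_bar below 2 N), for 0.2 s.
2. the thumbscrew clamps the bar with the head still against the batten (y of stop_bar in the frame of batten above -0.003 m and contact force between thumbscrew and stop_bar above 20 N), for 0.2 s.
At the end, for the whole second after the job is handed in: The stop's head stands within 3 mm of the batten's end, the bar lies flat in its guide at rest, and the thumbscrew presses on the bar with more than 20 N (all of step 2 and linear speed of stop_bar below 0.01 m/s and angle between stop_bar's own z axis and vertical below 0.06 rad); the robot touches nothing.
It fails at once if the tape measure, the scraper or the card box is shifted by more than 15 mm (distance of any of tape_measure, scraper, screw_box from where it was at the start of the episode above 0.015 m).
It fails at once if the stop bar is lifted or carried (height (world z) of stop_bar above 0.022 m or angle between stop_bar's own z axis and vertical above 0.12 rad).
It fails at once if the thumbscrew is gripped or forced (contact force between the fingers and thumbscrew above 34 N).
It fails at once if the stop bar is gripped or forced (contact force between the fingers and stop_bar above 34 N).
It also fails if it takes over 69 s, if anything falls off the work surface, if the arm or the gripper's body presses on something with over 40 N, if the wrist force passes 120 N, or if a joint passes its speed limit or range.

ROBOT

A 7-joint arm with a two-finger parallel gripper is mounted at the origin on the work surface; the furniture and walls round the work are solid. World frame = base frame: x ahead of the robot, y to its left, z up, the work surface at z = 0. Lengths are in mm, angles in rad, forces in N, time in s.
With the tool pointing down it reaches from about 350 to 900 mm from the base axis. Payload 7.2 kg.
Tool frame: the origin (TCP) lies at the very end of the fingers, on their centre line; the grasp point (between the pads) lies 19 mm behind it (grip_depth is the distance from the TCP to the grasp point, in mm); z points along the fingers, y is the line along which they close (so a half turn about z gives the same grasp; the last joint's range is limited). The gripper opens to 88 mm and grips with 3 to 60 N. Pads are 20 mm wide; open, the fingers measure 115 mm over their backs; the gripper's body (75 mm by 178 mm) begins 61 mm behind the grasp point.
Start: joints at [-1.326, 0.411, -0.013, 1.596, 0.006, 1.134, -0.082], TCP at [192.337, 594.673, 222.653] pointing down, gripper open.
Joint ranges: [-2.95, 2.95], [-0.29, 1.99], [-1.47, 1.44], [0.14, 2.54], [-1.03, 4.17], [0.13, 1.85], [-2.86, 2.86]. Speed limits (rad/s): [2.39, 2.39, 3.01, 3.01, 3.14, 3.14, 3.14].

INTERFACE

Orientations are given as a rotation vector (axis times angle).
In Python, from workcell import sense, read_camera, close_job, grip_depth gives the robot as it stands. The module is installed in compiled form; this text tells all that it offers.
- The arm moves only by the tool jog_arm, never from a script. Its arguments are lists of equal length, an entry for each row: "grip": the closure, from 0 (fully open) to 1 (shut); "translation": the shift along the tool's x, y, z in cm, a list of three; "rotation": the turn, a rotation vector about the tool's x, y, z in degrees, a list of three. In form: {"grip": [grip, ...], "translation": [[tx, ty, tz], ...], "rotation": [[wx, wy, wz], ...]}. A call has 1 to 20 rows; each row is the pose to reach, as a shift and turn from the pose commanded when the call began, along the tool's axes at that moment; what a row does not reach only later rows make up. A row lasts 1/10 s, in which the tool goes at most 50 mm and 8.59 degrees, less where a joint would pass 70% of its speed; a pose out of reach is approached as far as the arm can. A call with a gripper value outside its range is refused whole. The fingers move at their own pace and stop on an object; "newtons" is the grip in N (left out, the last holds). Time passes only in rows, so rows that repeat a pose let the fingers close. It gives the time, the measured TCP pose, the force, the opening and the grip force at its end, in the units of the state.
- sense(): the state, without advancing time (a new reading comes with each control period).
- read_camera(name): name is "scene" or "side" or "wrist"; returns a dict with "pixels" (384x512x3 uint8, red, green, blue), "fx", "fy", "cx", "cy" (pixels), "rvec" (rotation vector, rad) and "tvec" (3), from world to camera coordinates, as OpenCV has them; the wrist camera has in their place "hand_eye" (4x4, takes a point from camera to tool coordinates, whose origin is the TCP and whose axes are the flange's). Camera axes: x right, y down, z forward; pixel columns grow to the right and rows downward; lengths in mm; the calibration is good to about 2 mm. The wrist camera is an equidistant fisheye: a pixel r from the principal point sees the ray r / f radians off the axis. A picture is of the moment at which its call begins: read the wrist's pose just before it. There is no depth.
- close_job(): hands the job in; it is judged then, once.
The state is a dict: "t": time; "joints": joint angles; "joint_vel": joint speeds; "tau": joint torques, N m; "eef_pos": TCP position; "tool_rot": TCP orientation; "force": force on the tool from outside, world axes, zero at the start; "moment": the same for the moment, N m; "width": finger opening in mm; "grip_force": force on a finger pad.
Only numpy, scipy, OpenCV 4.12 (cv2) and the standard library are available. Lean on these libraries where they do the work, as an engineer would, in place of code of your own. Each camera call takes 0.05 s, during which the arm holds its last target. There are 200 camera calls.

## Working session

There is one attempt and no reset: what is moved stays moved. The work goes in short steps, Python scripts to look and compute and a tool call to move; the robot and the scene stay as the last step left them, time stands still between calls to the robot, and variables do not carry over. Pictures are saved under pics/ and viewed, at most 10 in all, crops included, and the job is handed in when it is done.

Besides the shell and the picture viewer there is one more tool, called after "Call:" by a JSON object that holds its "method" and its "body", one argument or row to a line. jog_arm: Moves the arm, as the interface text tells. Its arguments: {"type":"object","properties":{"grip":{"type":"array","items":{"type":"number"}},"translation":{"type":"array","items":{"type":"array","items":{"type":"number"}}},"rotation":{"type":"array","items":{"type":"array","items":{"type":"number"}}},"newtons":{"type":"number"}},"required":["grip","translation","rotation"]}

```bash
mkdir -p pics; cat > h.py <<'E'
import numpy as np, cv2, pickle
from workcell import sense, read_camera
from scipy.spatial.transform import Rotation as R
def snap(n,f):
    s=sense(); c=read_camera(n); cv2.imwrite(f'pics/{f}.png',c['pixels'][:,:,::-1]); c['s']=s
    pickle.dump(c,open(f'pics/{f}.pkl','wb')); return c
def load(f): return pickle.load(open(f'pics/{f}.pkl','rb'))
def ray(c,u,v):
    if 'hand_eye' in c:
        x=(u-c['cx'])/c['fx']; y=(v-c['cy'])/c['fy']; r=np.hypot(x,y)+1e-12
        d=np.array([x/r*np.sin(r),y/r*np.sin(r),np.cos(r)])
        H=np.array(c['hand_eye']); T=R.from_rotvec(c['s']['tool_rot']).as_matrix()
        return T@H[:3,3]+np.array(c['s']['eef_pos']), T@H[:3,:3]@d
    M=R.from_rotvec(np.ravel(c['rvec'])).as_matrix(); t=np.ravel(c['tvec'])
    d=M.T@np.array([(u-c['cx'])/c['fx'],(v-c['cy'])/c['fy'],1]); return -M.T@t, d/np.linalg.norm(d)
def proj(c,P):
    M=R.from_rotvec(np.ravel(c['rvec'])).as_matrix(); q=np.atleast_2d(P)@M.T+np.ravel(c['tvec'])
    return np.c_[q[:,0]/q[:,2]*c['fx']+c['cx'],q[:,1]/q[:,2]*c['fy']+c['cy']]
def tri(*rs):
    A=0;b=0
    for o,d in rs:
        P=np.eye(3)-np.outer(d,d); A=A+P; b=b+P@o
    x=np.linalg.solve(A,b); return x,[round(float(np.linalg.norm((np.eye(3)-np.outer(d,d))@(x-o))),1) for o,d in rs]
def atz(r,z): o,d=r; return o+d*(z-o[2])/d[2]
E
python3 - <<'E'
from h import *
a=snap('scene','s0');b=snap('side','d0')
for c in(a,b): print(c['fx'],c['cx'],c['cy'],ray(c,256,192))
s=sense();print({k:np.round(v,3) for k,v in s.items()})
im=np.vstack([a['pixels'],b['pixels']])[:,:,::-1]
im=cv2.resize(np.hstack([a['pixels'],b['pixels']])[:,:,::-1],(800,300))
for c,n in((a,'s0b'),(b,'d0b')): cv2.imwrite(f'pics/{n}.png',cv2.resize(c['pixels'][:,:,::-1],(800,600),interpolation=cv2.INTER_CUBIC))
E
```

```text
349.5295835681641 259.87070832394875 191.90147061118307 (array([ 136.03518206, -327.21272501,  715.44242986]), array([ 0.49474886,  0.43196286, -0.75407669]))
350.29194386942294 258.7879114469003 193.5845339974388 (array([1072.22163199,  304.06676359,  742.83213493]), array([-0.54628067, -0.29838305, -0.78265253]))
{'t': np.float64(0.1), 'joints': array([-1.326,  0.412, -0.013,  1.597,  0.006,  1.134, -0.082]), 'joint_vel': array([-0.001, -0.003,  0.001, -0.002,  0.002,  0.001,  0.001]), 'tau': array([ 3.0000e-03, -5.8910e+01,  6.4400e-01, -2.9171e+01, -5.4000e-02,
        1.5000e-02,  0.0000e+00]), 'eef_pos': array([192.217, 594.242, 221.909]), 'tool_rot': array([-4.890e-01, -3.103e+00,  2.000e-03]), 'force': array([ 0.162, -0.625,  0.333]), 'moment': array([-0.02 ,  0.049, -0.004]), 'grip_force': np.float64(0.0), 'width': np.float64(88.015)}
```

View pics/s0b.png

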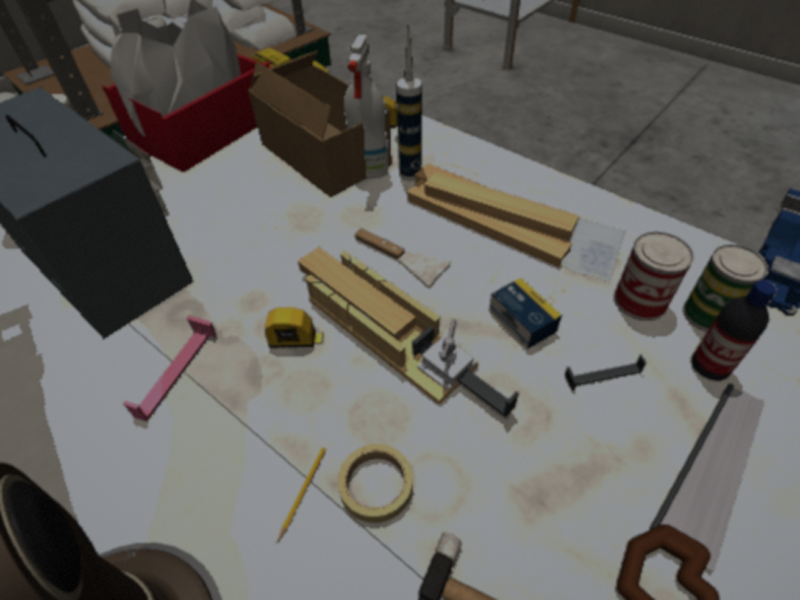

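View pics/d0b.png

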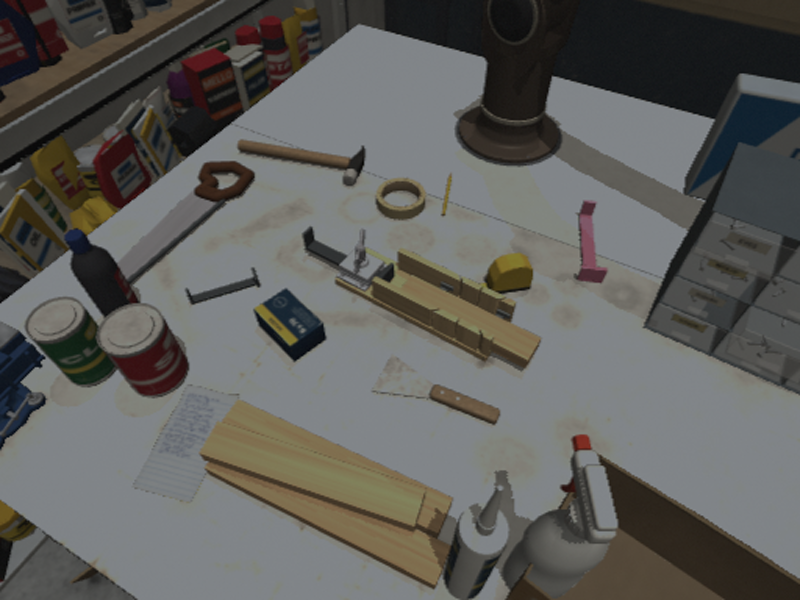

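The pictures show three things that could be the stop bar:
- The dark bar under the guide, scene (490,390) and side (345,250).
- A smaller dark bar lying loose, scene (605,372).
- A pink bar, scene (170,370).

I choose the larger dark one in the guide, and check it in a close crop.

```bash
python3 - <<'E'
from h import *
a=load('s0');b=load('d0')
# scene crop x 185..345 y150..270 ; side crop x185..355, y140..240
A=cv2.resize(a['pixels'][175:275,235:345,::-1],None,fx=5,fy=5,interpolation=cv2.INTER_CUBIC)
B=cv2.resize(b['pixels'][140:200,185:285,::-1],None,fx=5,fy=5,interpolation=cv2.INTER_CUBIC)
A=A[:,:]; 
cv2.imwrite('pics/c1.png',A); cv2.imwrite('pics/c2.png',np.vstack([B]))
W=np.zeros((600,800,3),np.uint8)
A=cv2.resize(A,(396,360));B=cv2.resize(B,(400,240))
W[:360,:396]=A;W[:240,400:800]=B  # scale 3.6 ; 4
C=cv2.resize(b['pixels'][140:240,185:355,::-1],(408,240),interpolation=cv2.INTER_CUBIC);W[360:,:408]=C
cv2.imwrite('pics/c.png',W)
E
```

```text
(no output)
```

View pics/c.png

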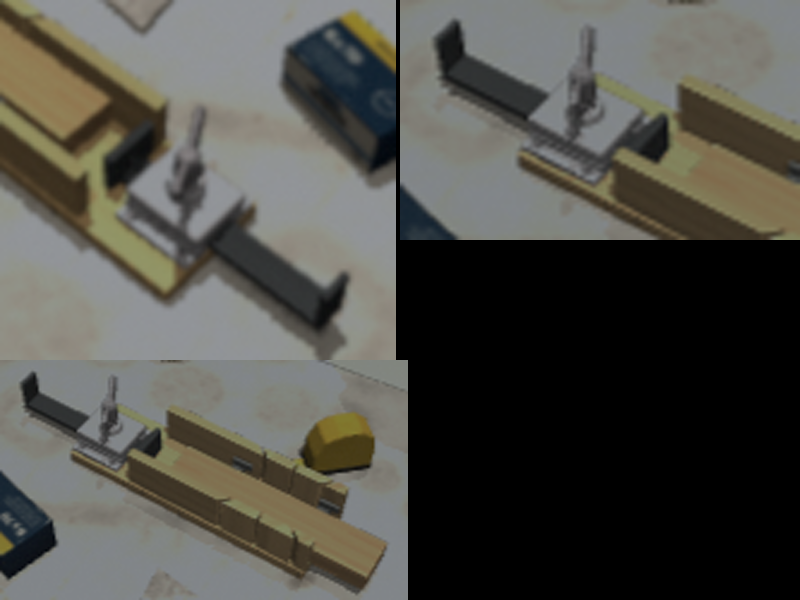

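The crop confirms the choice. It is the dark bar under the guide, with its tab at scene (328,255) and side (197,147), its head at scene (271,218), and a gap to the batten. The screw stands on the guide at scene (286,222). Next I triangulate.

```bash
python3 - <<'E'
from h import *
a=load('s0');b=load('d0')
S=lambda x,y:ray(a,235+x/3.6,175+y/3.6)
D=lambda x,y:ray(b,185+(x-400)/4,140+y/4)
D2=lambda x,y:ray(b,185+x/2.4,140+(y-360)/2.4)
for n,p,q in [('tab far top',S(347,274),D(440,32)),('tab near top',S(322,293),D(462,22)),
 ('wing upper',S(198,110),D(588,30)),('hub top',S(187,165),D(580,70)),('boss',S(185,190),D(583,115)),
 ('head far top',S(153,125),D(612,152)),('head near top',S(107,158),D(667,117)),
 ('farwall end top',S(166,100),D(613,150)),('nearwall end top',S(86,178),D(680,82)),
 ('base near corner',S(168,294),D(597,75))]:
    x,e=tri(p,q); print(n,np.round(x,1),e)
print('tab mid z55',atz(S(334,284),55),atz(D(452,27),55))
print('base corners z15', atz(S(168,285),15), atz(D(520,155),15))
print(R.from_rotvec(sense()['tool_rot']).as_matrix().round(3))
E
```

```text
tab far top [ 537.7 -184.2   55.3] [2.5, 2.5]
tab near top [ 519.3 -178.7   51.8] [2.4, 2.4]
wing upper [541.2 -62.6 116.6] [6.3, 6.3]
hub top [534.6 -68.7  71.8] [0.4, 0.4]
boss [540.3 -65.1  35. ] [0.2, 0.2]
head far top [565.4 -23.3  45.7] [2.9, 2.9]
head near top [522.7 -11.4  44.1] [2.0, 2.0]
farwall end top [576.4 -20.3  59.9] [1.3, 1.3]
nearwall end top [497.1 -15.1  52.6] [1.6, 1.6]
base near corner [482.9 -92.4   8. ] [2.4, 2.4]
tab mid z55 [ 528.67854313 -183.67983735   55.        ] [ 528.31207219 -177.49197485   55.        ]
base corners z15 [486.04361902 -92.77774347  15.        ] [577.42201305 -93.93473751  15.        ]
[[-0.951  0.308 -0.   ]
 [ 0.308  0.951 -0.001]
 [-0.    -0.001 -1.   ]]
```

```bash
python3 - <<'E'
from h import *
a=load('s0')
for n,u,v in [('toolbox c1',105,335),('c2',190,280),('redbin',180,165),('cardboard',335,190),('pinkend',135,412),('tape',300,345),('cartridge',410,172),('bottle',715,375)]: print(n,atz(ray(a,u*.64,v*.64),0).round())
for n,u,v in [('tb topfront',62,235),('tb top',10,205),('tb topright',140,160)]: 
  r=ray(a,u*.64,v*.64); print(n,atz(r,150).round(),atz(r,200).round())
s=sense();p=np.array(s['eef_pos']);T=R.from_rotvec(s['tool_rot']).as_matrix()
for g in ([400,350,250],[470,0,250],[535,-100,260]): print(g,(T.T@(np.array(g)-p)/10).round(2))
print(np.array(load('s0')['s']['eef_pos']))
c=read_camera('wrist');print(np.round(c['hand_eye'],3),c['fx'])
E
```

```text
toolbox c1 [242. 419.   0.]
c2 [407. 412.   0.]
redbin [609. 724.   0.]
cardboard [758. 387.   0.]
pinkend [191. 252.   0.]
tape [430. 149.   0.]
cartridge [905. 301.   0.]
bottle [ 787. -394.    0.]
tb topfront [285. 495. 150.] [272. 422. 200.]
tb top [269. 633. 150.] [257. 548. 200.]
tb topright [475. 574. 150.] [445. 494. 200.]
[400, 350, 250] [-27.29 -16.85  -2.78]
[470, 0, 250] [-44.71 -48.    -2.74]
[535, -100, 260] [-53.98 -55.52  -3.72]
[192.1803482  594.18291513 221.82887224]
[[-1.00000e-03 -9.67000e-01 -2.54000e-01  6.87140e+01]
 [ 1.00000e+00 -1.00000e-03 -0.00000e+00 -4.11000e-01]
 [-0.00000e+00 -2.54000e-01  9.67000e-01 -1.61758e+02]
 [ 0.00000e+00  0.00000e+00  0.00000e+00  1.00000e+00]] 297.3186396354542
```

Call:
{"method": "jog_arm", "body": {
  "grip": [1, 1, 1, 1, 1, 1, 1, 1, 1, 1, 1, 1, 1, 1, 1, 1, 1, 1, 1, 1],
  "translation": [
    [0, 0, -4],
    [0, 0, -8],
    [-54, -55.5, -8],
    [-54, -55.5, -8],
    [-54, -55.5, -8],
    [-54, -55.5, -8],
    [-54, -55.5, -8],
    [-54, -55.5, -8],
    [-54, -55.5, -8],
    [-54, -55.5, -8],
    [-54, -55.5, -8],
    [-54, -55.5, -8],
    [-54, -55.5, -8],
    [-54, -55.5, -8],
    [-54, -55.5, -8],
    [-54, -55.5, -8],
    [-54, -55.5, -8],
    [-54, -55.5, -8],
    [-54, -55.5, 0],
    [-54, -55.5, 4]
  ],
  "rotation": [
    [0, 0, 0],
    [0, 0, 0],
    [0, 0, -14],
    [0, 0, -14],
    [0, 0, -14],
    [0, 0, -14],
    [0, 0, -14],
    [0, 0, -14],
    [0, 0, -14],
    [0, 0, -14],
    [0, 0, -14],
    [0, 0, -14],
    [0, 0, -14],
    [0, 0, -14],
    [0, 0, -14],
    [0, 0, -14],
    [0, 0, -14],
    [0, 0, -14],
    [0, 0, -14],
    [0, 0, -14]
  ],
  "newtons": 10
}}

```text
t: 2.15
eef_pos: [536.3, -100.9, 202.2]
tool_rot: [0.111, 3.136, -0.0]
force: [0.7, 2.1, -0.8]
width: 0.6
grip_force: 0.0
```

```bash
python3 - <<'E'
from h import *
read_camera('wrist')
c=snap('wrist','w1'); print(c['s']['eef_pos'],R.from_rotvec(c['s']['tool_rot']).as_matrix().round(3)[:,1], c['s']['joints'].round(2))
cv2.imwrite('pics/w1b.png',cv2.resize(c['pixels'][:,:,::-1],(800,600),interpolation=cv2.INTER_CUBIC))
E
```

```text
[531.21918088 -99.14033858 193.7624035 ] [ 0.069  0.998 -0.001] [-0.34  0.33  0.55  1.86 -0.19  1.02  1.79]
```

View pics/w1b.png

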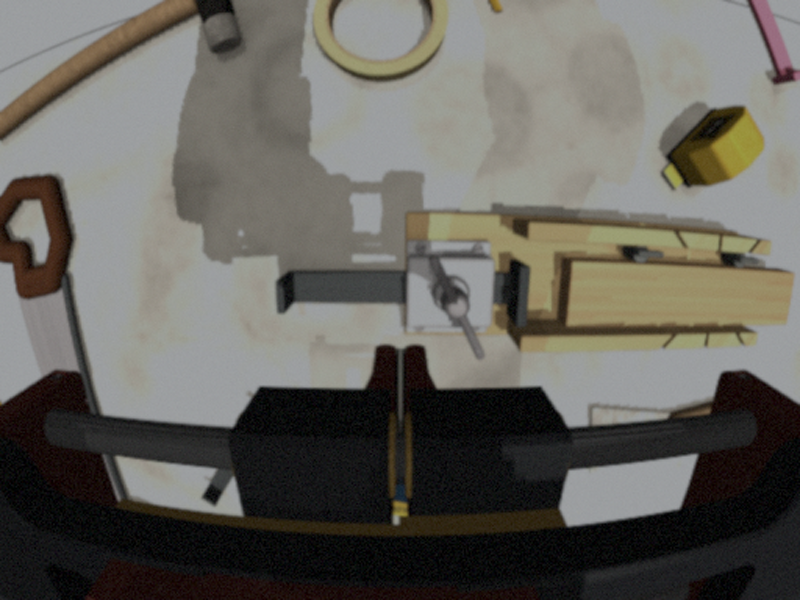

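The wrist view is well aligned with the box (in the 800 px picture):
- **Tab:** (279,272) to (279,312).
- **Head:** (525,262) to (525,327).
- **Batten end:** x about 562.
- **Hub:** (455,300).
- **Wing tips:** (430,258) and (482,355).

I now work out positions and check the heights by triangulating with the scene view.

```bash
python3 - <<'E'
from h import *
c=load('w1');a=load('s0');b=load('d0')
w=lambda x,y:ray(c,x*.64,y*.64)
S=lambda x,y:ray(a,235+x/3.6,175+y/3.6)
D=lambda x,y:ray(b,185+(x-400)/4,140+y/4)
for n,p,z in [('tab top far',(279,312),55),('tab top near',(279,272),55),('head top far',(527,327),49),('head top near',(527,262),49),
 ('batten end near',(563,258),40),('batten far',(562,325),40),('hub',(455,300),79),('wing near',(430,258),80),('wing far',(482,355),80),
 ('guide near L',(408,250),40),('guide far L',(408,330),40),('guide near R',(492,252),40),('guide far R',(490,328),40),('base near L',(405,213),15),('base near mid',(527,215),15)]: print(n,atz(w(*p),z).round(1))
for n,r in [('tab far',(w(279,312),S(347,274),D(440,32))),('tab near',(w(279,272),S(322,293),D(462,22))),('hub',(w(455,300),S(187,165),D(580,70))),
 ('wing?',(w(482,355),S(198,110),D(588,95))),('wing far',(w(482,355),S(198,110))),('wing near',(w(430,258),D(588,30)))]: 
    x,e=tri(*r);print(n,x.round(1),e)
E
```

```text
tab top far [ 539.6 -183.5   55. ]
tab top near [ 511.9 -179.9   55. ]
head top far [564.3 -11.6  49. ]
head top near [517.7 -11.4  49. ]
batten end near [517.8  18.3  40. ]
batten far [567.9  18.2  40. ]
hub [533.6 -65.7  79. ]
wing near [506.3 -79.8  80. ]
wing far [570.7 -49.7  80. ]
guide near L [505.9 -92.3  40. ]
guide far L [563.  -96.1  40. ]
guide near R [510.9 -34.1  40. ]
guide far R [565.9 -37.   40. ]
base near L [481.7 -92.5  15. ]
base near mid [487.9  -1.2  15. ]
tab far [ 538.5 -183.8   55.5] [1.1, 2.6, 2.7]
tab near [ 516.4 -180.    51.3] [4.0, 4.2, 2.6]
hub [535.1 -67.3  72.2] [2.3, 1.8, 0.7]
wing? [565.7 -49.8  85.4] [2.9, 4.4, 6.3]
wing far [573.3 -49.1  74.2] [0.5, 0.5]
wing near [506.2 -79.3  79.3] [0.5, 0.5]
```

The heights agree: tab top about 55, wings about 80, wing span 71, axis near (537.5, -65). The gap is about 29 mm. I move to just outside the tab.

Call:
{"method": "jog_arm", "body": {
  "grip": [1, 1, 1, 1, 1, 1, 1, 1],
  "translation": [
    [0.1, -5, 3],
    [0.1, -10, 6],
    [0.1, -11.6, 9],
    [0.1, -11.6, 12],
    [0.1, -11.6, 15],
    [0.1, -11.6, 15.2],
    [0.1, -11.6, 15.2],
    [0.1, -11.6, 15.2]
  ],
  "rotation": [
    [0, 0, 0],
    [0, 0, 0],
    [0, 0, 0],
    [0, 0, 0],
    [0, 0, 0],
    [0, 0, 0],
    [0, 0, 0],
    [0, 0, 0]
  ]
}}

```text
t: 3.05
eef_pos: [528.1, -215.4, 53.0]
tool_rot: [0.106, 3.137, -0.001]
force: [-1.0, -0.5, -0.6]
width: 0.9
grip_force: 0.0
```

```bash
python3 - <<'E'
from h import *
c=snap('wrist','w2'); s=sense();print(s['eef_pos'],s['force'],s['t'])
cv2.imwrite('pics/w2b.png',cv2.resize(c['pixels'][100:340,100:420,::-1],(800,600),interpolation=cv2.INTER_CUBIC))
E
```

```text
[ 528.01651101 -215.37787673   52.9310799 ] [ 0.0760239  -0.23834685  0.39865485] 3.1
```

View pics/w2b.png

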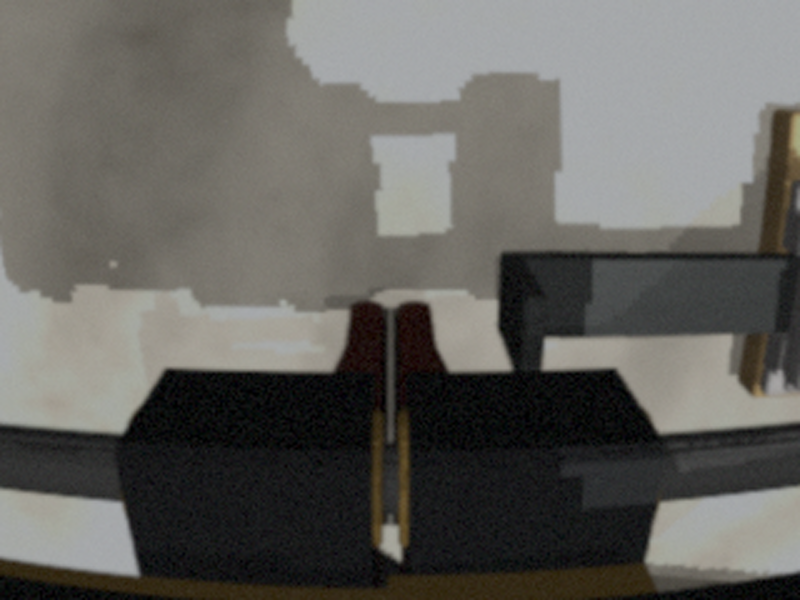

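Call:
{"method": "jog_arm", "body": {
  "grip": [1, 1, 1, 1, 1, 1, 1, 1, 1, 1, 1, 1],
  "translation": [
    [0, 0, 1.2],
    [0, 0, 2.2],
    [0, 0.7, 2.2],
    [0, 1.4, 2.2],
    [0, 1.8, 2.2],
    [0, 2.2, 2.2],
    [0, 2.5, 2.2],
    [0, 2.8, 2.2],
    [0, 3.1, 2.2],
    [0, 3.4, 2.2],
    [0, 3.6, 2.2],
    [0, 3.6, 2.2]
  ],
  "rotation": [
    [0, 0, 0],
    [0, 0, 0],
    [0, 0, 0],
    [0, 0, 0],
    [0, 0, 0],
    [0, 0, 0],
    [0, 0, 0],
    [0, 0, 0],
    [0, 0, 0],
    [0, 0, 0],
    [0, 0, 0],
    [0, 0, 0]
  ]
}}

```text
t: 4.3
eef_pos: [529.1, -179.0, 28.7]
tool_rot: [0.107, 3.14, 0.0]
force: [-0.3, -1.9, 0.9]
width: 0.7
grip_force: 0.7
```

```bash
python3 - <<'E'
from h import *
c=snap('side','d3'); s=sense();print(s['eef_pos'],s['force'],s['t'])
cv2.imwrite('pics/d3b.png',cv2.resize(c['pixels'][120:240,170:330,::-1],(800,600),interpolation=cv2.INTER_CUBIC))
E
```

```text
[ 529.02230219 -179.03574865   28.71091423] [-0.27269647 -0.56668901  1.29383034] 4.35
```

View pics/d3b.png

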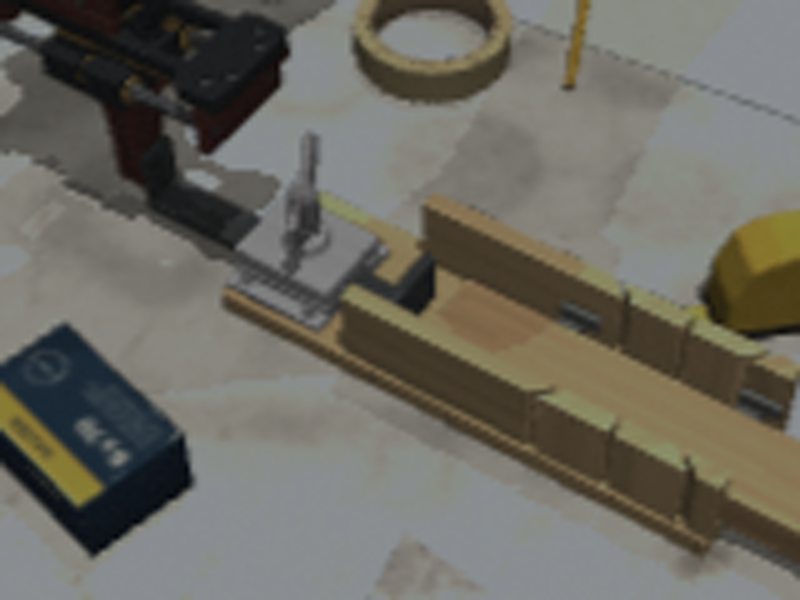

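The side view shows the finger on the tab at crop (150,165). The bar is sliding, with the head at (420,285) still short of the batten. I keep pushing.

Call:
{"method": "jog_arm", "body": {
  "grip": [1, 1, 1, 1, 1, 1],
  "translation": [
    [0, 0.3, 0],
    [0, 0.6, 0],
    [0, 0.9, 0],
    [0, 1.2, 0],
    [0, 1.4, 0],
    [0, 1.4, 0]
  ],
  "rotation": [
    [0, 0, 0],
    [0, 0, 0],
    [0, 0, 0],
    [0, 0, 0],
    [0, 0, 0],
    [0, 0, 0]
  ]
}}

```text
t: 4.95
eef_pos: [530.0, -164.8, 28.7]
tool_rot: [0.107, 3.14, 0.001]
force: [0.2, -1.3, 0.7]
width: 0.1
grip_force: 1.0
```

Call:
{"method": "jog_arm", "body": {
  "grip": [1, 1, 1],
  "translation": [
    [0, 0.15, 0],
    [0, 0.3, 0],
    [0, 0.3, 0]
  ],
  "rotation": [
    [0, 0, 0],
    [0, 0, 0],
    [0, 0, 0]
  ]
}}

```text
t: 5.25
eef_pos: [530.1, -162.3, 28.7]
tool_rot: [0.107, 3.14, -0.0]
force: [-0.2, -2.5, 2.0]
width: 0.3
grip_force: 1.7
```

Call:
{"method": "jog_arm", "body": {
  "grip": [1, 1, 1],
  "translation": [
    [0, 0.1, 0],
    [0, 0.2, 0],
    [0, 0.2, 0]
  ],
  "rotation": [
    [0, 0, 0],
    [0, 0, 0],
    [0, 0, 0]
  ]
}}

```text
t: 5.55
eef_pos: [530.2, -160.6, 28.7]
tool_rot: [0.108, 3.14, -0.001]
force: [-0.3, -4.1, 3.2]
width: 0.4
grip_force: 2.4
```

Call:
{"method": "jog_arm", "body": {
  "grip": [1, 1, 1],
  "translation": [
    [0, 0.1, 0],
    [0, 0.2, 0],
    [0, 0.2, 0]
  ],
  "rotation": [
    [0, 0, 0],
    [0, 0, 0],
    [0, 0, 0]
  ]
}}

```text
t: 5.85
eef_pos: [530.1, -160.5, 28.7]
tool_rot: [0.11, 3.139, -0.004]
force: [-1.1, -10.2, 1.2]
width: 0.6
grip_force: 4.9
```

```bash
python3 - <<'E'
from h import *
c=snap('wrist','w4'); d=snap('side','d4'); s=sense();print(s['eef_pos'],s['force'],s['t'])
A=cv2.resize(c['pixels'][130:250,250:450,::-1],(800,480),interpolation=cv2.INTER_CUBIC)
cv2.imwrite('pics/w4b.png',A)
B=cv2.resize(d['pixels'][160:190,230:280,::-1],None,fx=8,fy=8,interpolation=cv2.INTER_CUBIC)
W=np.zeros((600,800,3),np.uint8); W[:360,:600]=cv2.resize(A,(600,360)); W[360:600,:400]=B
cv2.imwrite('pics/x4.png',W)
E
```

```text
[ 530.13128465 -160.476338     28.7530608 ] [-0.0239292  -9.92897236  1.07960815] 5.95
```

View pics/x4.png

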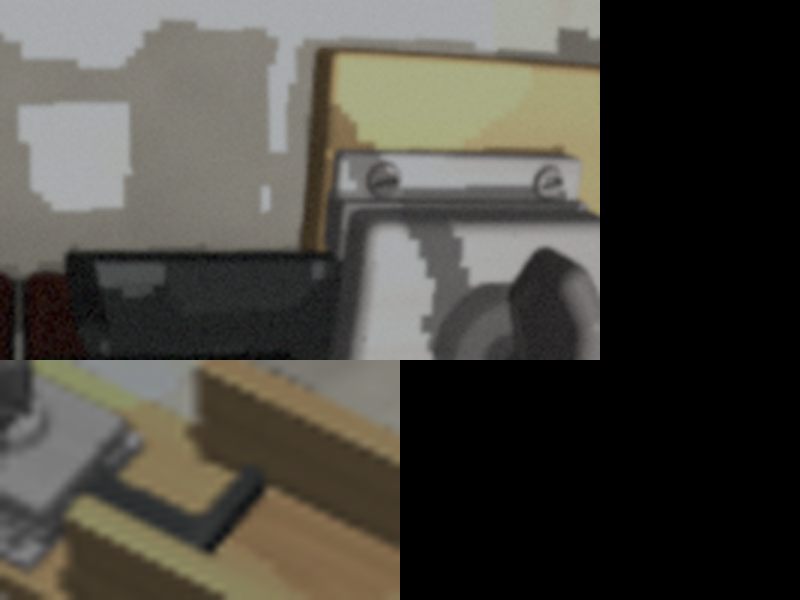

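The bar stalled at TCP y = -160.5 with the force climbing to 10 N, and the side crop shows the head against the batten at (235,510). I back off, rise, and go to the entry point beside the near wing.

Call:
{"method": "jog_arm", "body": {
  "grip": [1, 1, 1, 1, 1, 1, 1, 1, 1],
  "translation": [
    [0, -1, 0],
    [0, -3, 0],
    [0, -3, -4],
    [0, -3, -7.5],
    [0.4, 2, -7.5],
    [0.7, 6.5, -7.5],
    [0.7, 6.5, -7.5],
    [0.7, 6.5, -7.5],
    [0.7, 6.5, -7.5]
  ],
  "rotation": [
    [0, 0, 0],
    [0, 0, 0],
    [0, 0, 0],
    [0, 0, 0],
    [0, 0, 0],
    [0, 0, 0],
    [0, 0, 0],
    [0, 0, 0],
    [0, 0, 0]
  ]
}}

```text
t: 6.85
eef_pos: [527.5, -93.5, 103.5]
tool_rot: [-0.108, -3.139, -0.0]
force: [0.6, -0.6, 0.4]
width: 0.3
grip_force: 0.0
```

```bash
python3 - <<'E'
from h import *
c=snap('scene','s5'); d=snap('side','d5'); s=sense();print(s['eef_pos'],s['force'],s['t'])
W=np.zeros((560,800,3),np.uint8)
W[:,:400]=cv2.resize(c['pixels'][170:282,240:320,::-1],(400,560),interpolation=cv2.INTER_CUBIC)
W[:,400:]=cv2.resize(d['pixels'][110:222,195:275,::-1],(400,560),interpolation=cv2.INTER_CUBIC)
cv2.imwrite('pics/x5.png',W)
T=R.from_rotvec(s['tool_rot']).as_matrix();p=np.array(s['eef_pos']);print(T.round(3))
for ang in range(-110,-300,-15):
    g=np.array([537.5+30*np.cos(np.radians(ang)),-65+30*np.sin(np.radians(ang)),62]); print(ang,(T.T@(g-p)/10).round(1))
E
```

```text
[527.51709869 -94.3443116  103.51615423] [-0.10477583 -1.29660555  1.65406047] 6.95
[[-0.998  0.07  -0.   ]
 [ 0.07   0.998 -0.   ]
 [ 0.    -0.    -1.   ]]
-110 [0.  0.1 4.2]
-125 [0.8 0.4 4.2]
-140 [1.4 0.9 4.2]
-155 [1.8 1.5 4.2]
-170 [2.1 2.3 4.2]
-185 [2.2 3.  4.2]
-200 [2.1 3.8 4.2]
-215 [1.8 4.5 4.2]
-230 [1.3 5.2 4.2]
-245 [0.7 5.6 4.2]
-260 [-0.1  5.9  4.1]
-275 [-0.8  6.   4.1]
-290 [-1.6  5.9  4.1]
```

View pics/x5.png

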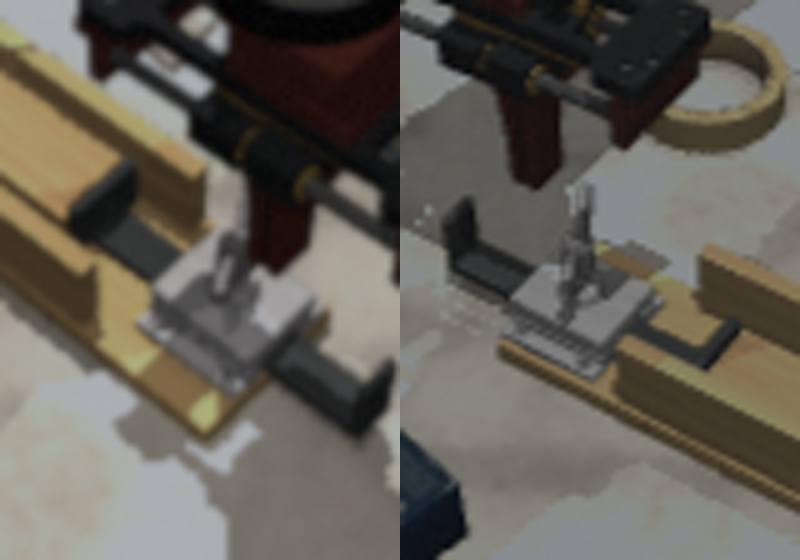

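The head is seated on the batten: scene crop (100,195), side crop (720,340). The finger is to the right of the wing at (275,240). I descend and start the clockwise stroke.

Call:
{"method": "jog_arm", "body": {
  "grip": [1, 1, 1, 1, 1, 1, 1, 1, 1, 1],
  "translation": [
    [0, 0.1, 2],
    [0, 0.1, 4.1],
    [0, 0.1, 4.1],
    [0.8, 0.4, 4.1],
    [1.4, 0.9, 4.1],
    [1.8, 1.5, 4.1],
    [2.1, 2.3, 4.1],
    [2.2, 3.0, 4.1],
    [2.1, 3.8, 4.1],
    [2.1, 3.8, 4.1]
  ],
  "rotation": [
    [0, 0, 0],
    [0, 0, 0],
    [0, 0, 0],
    [0, 0, 0],
    [0, 0, 0],
    [0, 0, 0],
    [0, 0, 0],
    [0, 0, 0],
    [0, 0, 0],
    [0, 0, 0]
  ]
}}

```text
t: 7.95
eef_pos: [509.7, -51.8, 62.6]
tool_rot: [-0.104, -3.14, -0.001]
force: [-0.0, -0.3, -1.2]
width: 0.4
grip_force: 0.0
```

```bash
python3 - <<'E'
from h import *
c=snap('wrist','w6');d=snap('side','d6'); s=sense();print(s['eef_pos'],s['force'],s['t'])
W=np.zeros((560,800,3),np.uint8)
W[:,:400]=cv2.resize(c['pixels'][130:270,200:300,::-1],(400,560),interpolation=cv2.INTER_CUBIC)
W[:,400:]=cv2.resize(d['pixels'][110:222,195:275,::-1],(400,560),interpolation=cv2.INTER_CUBIC)
cv2.imwrite('pics/x6.png',W)
T=R.from_rotvec(s['tool_rot']).as_matrix();p=np.array(s['eef_pos'])
f=lambda a:np.array([537.5+30*np.cos(np.radians(a)),-65+30*np.sin(np.radians(a)),62])
for ang in range(-200,-580,-15): print(ang,(T.T@(f(ang)-f(-200))/10).round(1)[:2])
E
```

```text
[509.56438674 -53.03425606  62.59042071] [-0.02981743 -0.35656471 -0.19025479] 8.05
-200 [0. 0.]
-215 [-0.3  0.7]
-230 [-0.8  1.3]
-245 [-1.4  1.8]
-260 [-2.2  2.1]
-275 [-2.9  2.2]
-290 [-3.7  2. ]
-305 [-4.4  1.7]
-320 [-5.   1.2]
-335 [-5.5  0.6]
-350 [-5.8 -0.1]
-365 [-5.9 -0.9]
-380 [-5.8 -1.7]
-395 [-5.4 -2.4]
-410 [-5. -3.]
-425 [-4.3 -3.5]
-440 [-3.6 -3.7]
-455 [-2.8 -3.8]
-470 [-2.  -3.7]
-485 [-1.3 -3.4]
-500 [-0.7 -2.9]
-515 [-0.3 -2.3]
-530 [ 0.  -1.6]
-545 [ 0.1 -0.8]
-560 [-0. -0.]
-575 [-0.3  0.7]
```

View pics/x6.png

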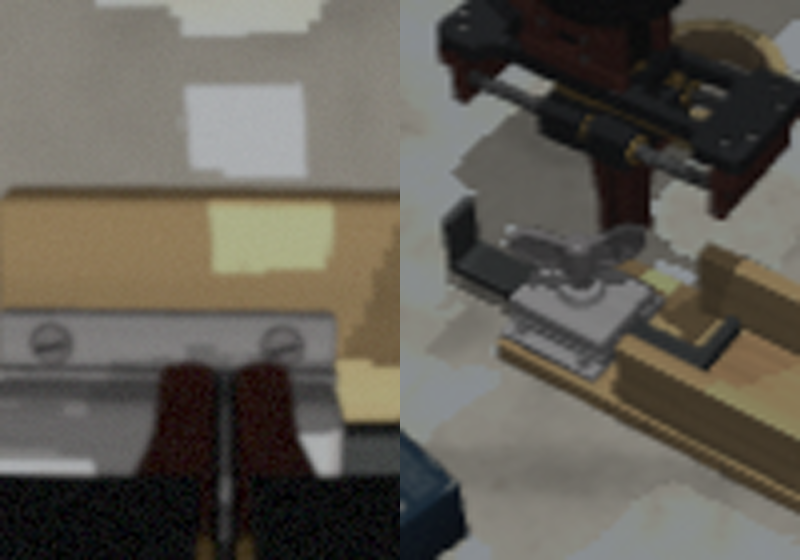

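The stroke worked: in the side crop the wings have turned about 75° (hub at (580,265)), and the bar still stands at the batten. I carry on round.

Call:
{"method": "jog_arm", "body": {
  "grip": [1, 1, 1, 1, 1, 1, 1],
  "translation": [
    [-0.3, 0.7, 0],
    [-0.8, 1.3, 0],
    [-1.4, 1.8, 0],
    [-2.2, 2.1, 0],
    [-2.9, 2.2, 0],
    [-3.7, 2.0, 0],
    [-3.7, 2.0, 0]
  ],
  "rotation": [
    [0, 0, 0],
    [0, 0, 0],
    [0, 0, 0],
    [0, 0, 0],
    [0, 0, 0],
    [0, 0, 0],
    [0, 0, 0]
  ]
}}

```text
t: 8.75
eef_pos: [549.2, -36.6, 62.7]
tool_rot: [0.108, 3.138, -0.001]
force: [0.1, 0.1, -0.2]
width: 0.5
grip_force: 0.0
```

Call:
{"method": "jog_arm", "body": {
  "grip": [1, 1, 1, 1],
  "translation": [
    [-0.7, -0.3, 0],
    [-1.3, -0.8, 0],
    [-1.8, -1.4, 0],
    [-1.8, -1.4, 0]
  ],
  "rotation": [
    [0, 0, 0],
    [0, 0, 0],
    [0, 0, 0],
    [0, 0, 0]
  ]
}}

```text
t: 9.15
eef_pos: [565.7, -53.1, 62.9]
tool_rot: [0.11, 3.138, -0.001]
force: [0.6, 0.2, 0.5]
width: 0.1
grip_force: 0.0
```

Call:
{"method": "jog_arm", "body": {
  "grip": [1, 1, 1],
  "translation": [
    [-0.3, -0.7, 0],
    [-0.4, -1.5, 0],
    [-0.4, -1.5, 0]
  ],
  "rotation": [
    [0, 0, 0],
    [0, 0, 0],
    [0, 0, 0]
  ]
}}

```text
t: 9.45
eef_pos: [567.8, -68.4, 62.8]
tool_rot: [0.11, 3.139, -0.001]
force: [-0.1, -1.1, 0.2]
width: 0.4
grip_force: 0.0
```

Call:
{"method": "jog_arm", "body": {
  "grip": [1, 1, 1],
  "translation": [
    [0.1, -0.8, 0],
    [0.5, -1.5, 0],
    [0.5, -1.5, 0]
  ],
  "rotation": [
    [0, 0, 0],
    [0, 0, 0],
    [0, 0, 0]
  ]
}}

```text
t: 9.75
eef_pos: [560.9, -83.1, 62.8]
tool_rot: [-0.11, -3.14, 0.001]
force: [-0.0, -0.6, -0.3]
width: 0.4
grip_force: 0.0
```

Call:
{"method": "jog_arm", "body": {
  "grip": [1, 1, 1],
  "translation": [
    [0.4, -0.6, 0],
    [1.1, -1.1, 0],
    [1.1, -1.1, 0]
  ],
  "rotation": [
    [0, 0, 0],
    [0, 0, 0],
    [0, 0, 0]
  ]
}}

```text
t: 10.05
eef_pos: [548.9, -92.6, 62.8]
tool_rot: [-0.11, -3.139, 0.0]
force: [0.3, 0.3, 0.2]
width: 0.6
grip_force: 0.0
```

Call:
{"method": "jog_arm", "body": {
  "grip": [1, 1, 1],
  "translation": [
    [0.7, -0.2, 0],
    [1.5, -0.3, 0],
    [1.5, -0.3, 0]
  ],
  "rotation": [
    [0, 0, 0],
    [0, 0, 0],
    [0, 0, 0]
  ]
}}

```text
t: 10.35
eef_pos: [534.5, -93.9, 63.0]
tool_rot: [0.108, 3.139, -0.0]
force: [2.1, -1.4, -0.1]
width: 0.4
grip_force: 1.0
```

Call:
{"method": "jog_arm", "body": {
  "grip": [1, 1],
  "translation": [
    [0.8, 0.1, 0],
    [0.8, 0.1, 0]
  ],
  "rotation": [
    [0, 0, 0],
    [0, 0, 0]
  ]
}}

```text
t: 10.55
eef_pos: [527.0, -92.3, 63.0]
tool_rot: [0.108, 3.139, -0.001]
force: [2.3, -2.0, 0.9]
width: 0.5
grip_force: 1.3
```

Call:
{"method": "jog_arm", "body": {
  "grip": [1, 1],
  "translation": [
    [0.7, 0.3, 0],
    [0.7, 0.3, 0]
  ],
  "rotation": [
    [0, 0, 0],
    [0, 0, 0]
  ]
}}

```text
t: 10.75
eef_pos: [520.2, -88.7, 62.9]
tool_rot: [0.108, 3.139, -0.001]
force: [3.8, -1.1, 0.9]
width: 0.3
grip_force: 1.4
```

Call:
{"method": "jog_arm", "body": {
  "grip": [1, 1],
  "translation": [
    [0.6, 0.5, 0],
    [0.6, 0.5, 0]
  ],
  "rotation": [
    [0, 0, 0],
    [0, 0, 0]
  ]
}}

```text
t: 10.95
eef_pos: [514.3, -83.2, 62.7]
tool_rot: [-0.107, -3.14, 0.001]
force: [2.1, -2.4, 1.2]
width: 0.5
grip_force: 1.4
```

Call:
{"method": "jog_arm", "body": {
  "grip": [1, 1],
  "translation": [
    [0.4, 0.6, 0],
    [0.4, 0.6, 0]
  ],
  "rotation": [
    [0, 0, 0],
    [0, 0, 0]
  ]
}}

```text
t: 11.15
eef_pos: [510.5, -77.0, 62.6]
tool_rot: [-0.107, -3.139, 0.0]
force: [0.7, -3.1, 1.1]
width: 0.5
grip_force: 1.4
```

Call:
{"method": "jog_arm", "body": {
  "grip": [1, 1],
  "translation": [
    [0.3, 0.7, 0],
    [0.3, 0.7, 0]
  ],
  "rotation": [
    [0, 0, 0],
    [0, 0, 0]
  ]
}}

```text
t: 11.35
eef_pos: [508.5, -71.0, 62.6]
tool_rot: [0.109, 3.139, -0.003]
force: [3.6, -6.3, -0.0]
width: 0.5
grip_force: 2.4
```

Call:
{"method": "jog_arm", "body": {
  "grip": [1, 1],
  "translation": [
    [0.1, 0.4, 0],
    [0.1, 0.4, 0]
  ],
  "rotation": [
    [0, 0, 0],
    [0, 0, 0]
  ]
}}

```text
t: 11.55
eef_pos: [507.9, -68.4, 62.6]
tool_rot: [0.111, 3.139, -0.005]
force: [2.5, -9.9, -2.0]
width: 0.8
grip_force: 4.2
```

Call:
{"method": "jog_arm", "body": {
  "grip": [1, 1, 1],
  "translation": [
    [0, 0.2, 0],
    [0, 0.2, 0],
    [0, 0.2, 0]
  ],
  "rotation": [
    [0, 0, 0],
    [0, 0, 0],
    [0, 0, 0]
  ]
}}

```text
t: 11.85
eef_pos: [508.0, -67.4, 62.6]
tool_rot: [0.112, 3.139, -0.006]
force: [3.2, -12.7, -1.2]
width: 0.7
grip_force: 5.1
```

Call:
{"method": "jog_arm", "body": {
  "grip": [1, 1, 1],
  "translation": [
    [0, 0.1, 0],
    [0, 0.1, 0],
    [0, 0.1, 0]
  ],
  "rotation": [
    [0, 0, 0],
    [0, 0, 0],
    [0, 0, 0]
  ]
}}

```text
t: 12.15
eef_pos: [508.1, -67.0, 62.6]
tool_rot: [0.113, 3.138, -0.007]
force: [4.3, -15.1, -2.9]
width: 0.4
grip_force: 5.8
```

At 15 N on the wing the finger hardly moves, so the screw is finger-tight. I back off and rise clear.

Call:
{"method": "jog_arm", "body": {
  "grip": [1, 1, 1, 1, 1, 1, 1, 1, 1, 1],
  "translation": [
    [0, -0.5, 0],
    [0, -1.3, 0],
    [0, -1.5, 0],
    [0, -1.5, -3],
    [0, -1.5, -7],
    [0, -1.5, -11],
    [4, -3, -15],
    [8, -3, -16],
    [8, -3, -16],
    [8, -3, -16]
  ],
  "rotation": [
    [0, 0, 0],
    [0, 0, 0],
    [0, 0, 0],
    [0, 0, 0],
    [0, 0, 0],
    [0, 0, 0],
    [0, 0, 0],
    [0, 0, 0],
    [0, 0, 0],
    [0, 0, 0]
  ]
}}

```text
t: 13.15
eef_pos: [425.7, -86.2, 223.4]
tool_rot: [0.106, 3.138, 0.004]
force: [0.7, 0.1, -0.1]
width: 0.5
grip_force: 0.0
```

```bash
python3 - <<'E'
from h import *
c=snap('scene','s7');d=snap('side','d7'); s=sense();print(s['eef_pos'],s['force'],s['t'])
W=np.zeros((560,800,3),np.uint8)
W[:,:400]=cv2.resize(c['pixels'][170:282,240:320,::-1],(400,560),interpolation=cv2.INTER_CUBIC)
W[:,400:]=cv2.resize(d['pixels'][110:222,195:275,::-1],(400,560),interpolation=cv2.INTER_CUBIC)
cv2.imwrite('pics/x7.png',W)
E
```

```text
[426.40787767 -86.43256421 222.35364331] [0.246598   0.40635727 0.30350729] 13.25
```

View pics/x7.png

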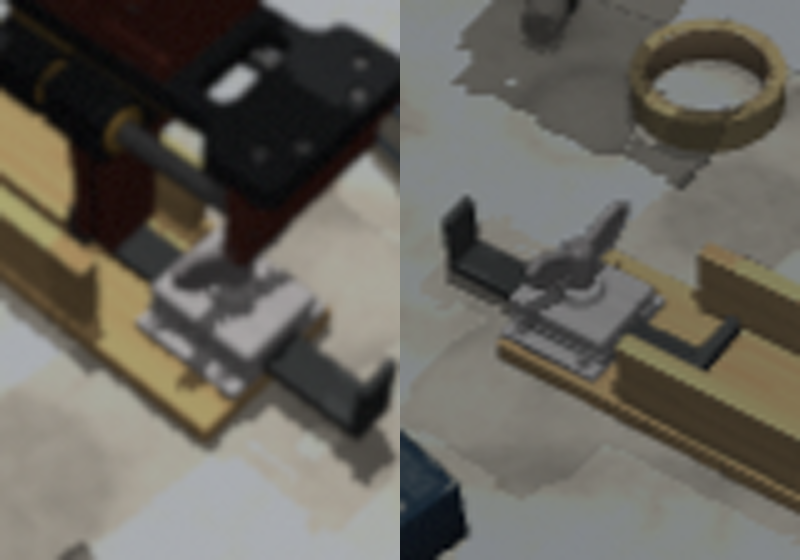

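The head is still against the batten in the side crop (725,340), the wing screw is tight, and the robot is clear. I hand in.

```bash
python3 -c "
from workcell import close_job
print(close_job())"
```

```text
the job is handed in; nothing more can be done
None
```

The stop's head is up against the batten, the thumbscrew is finger-tight on the bar (about 15 N on the wing hardly moved it), the arm is clear of everything, and the job was handed in at about 13 s of the 69 s; no verdict came back.

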